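Hang the emptied organiser insert on the snap hook

ROBOT

A 6-joint arm with a two-finger parallel gripper is mounted at the origin on a cart in front of the work surface, level with it; the furniture and walls round the work are solid. World frame = base frame: x ahead of the robot, y to its left, z up, the work surface at z = 0. Lengths are in m, angles in rad, forces in N, time in s.
With the tool pointing down it reaches from about 0.35 to 0.85 m from the base axis. Payload 8.1 kg.
Tool frame: the origin (TCP) lies midway between the tips of the shut fingers; the grasp point (between the pads) lies 19 mm behind it; z points along the fingers, y is the line along which they close (so a half turn about z gives the same grasp; the last joint's range is limited). The gripper opens to 93 mm and grips with 3 to 60 N. Pads are 15 mm wide; open, the fingers measure 128 mm over their backs; the gripper's body (75 mm by 188 mm) begins 65 mm behind the grasp point.
Start: joints at [1.09, 0.13, 1.488, -0, 1.523, -0.085], TCP at [0.231, 0.554, 0.219] pointing down, gripper open.
Joint ranges: [-2.96, 2.96], [-0.89, 2.26], [0.02, 2.5], [-1.34, 4.48], [0, 2.73], [-2.66, 2.66]. Speed limits (rad/s): [2.39, 2.39, 2.79, 3.14, 3.14, 3.14].

INTERFACE

Orientations are given as a rotation vector (axis times angle).
In Python, from plant import robot, cams gives the robot as it stands. The module is installed in compiled form; this text tells all that it offers.
- The arm moves only by the tool play_rows, never from a script. Its arguments are lists of equal length, an entry for each row: "slide": the shift along the tool's x, y, z scaled (see below), a list of three; "twist": the turn, a rotation vector about the tool's x, y, z scaled (see below), a list of three. A call has exactly 8 rows; each row shifts and turns the commanded pose from where the row before left it, along the tool's axes as they then stand; what a row does not reach is not made up. The controller multiplies each number of a shift by 25 cm and each number of a turn by 60 degrees. A row lasts 1/10 s, in which the tool goes at most 50 mm and 8.59 degrees, less where a joint would pass 70% of its speed; a pose out of reach is approached as far as the arm can. A call with a number of a shift or a turn outside -1 to 1 is refused whole. A call with a gripper value outside its range is refused whole. "fingers" is the closure, from -1 (fully open) to 1 (shut), set as the call begins (left out, the last holds). The fingers move at their own pace and stop on an object; "force" is the grip in N (left out, the last holds). Time passes only in rows, so rows that do not move let the fingers close, or fill a call up. It gives the time, the measured TCP pose, the force, the opening and the grip force at its end, in the units of the state.
- robot.read_state(): the state, without advancing time (a new reading comes with each control period).
- cams.read_camera(name): name is "scene" or "top" or "wrist"; returns (picture, depth): 384x512x3 uint8, red, green, blue; 384x512 float32, m along the optical axis (not along the pixel's ray), 0 where there is no reading.
- cams.get_calibration(name): a dict with "fx", "fy", "cx", "cy" (pixels), "world_from_camera" (4x4, takes a point from camera to world coordinates). Camera axes: x right, y down, z forward; pixel columns grow to the right and rows downward; lengths in m; the calibration is good to about 2 mm. The wrist camera is an equidistant fisheye: a pixel r from the principal point sees the ray r / f radians off the axis. A picture is of the moment at which its call begins: read the wrist's pose just before it. get_calibration takes no time and is no camera call; for the wrist camera it gives the pose at the moment of the call.
- robot.close_job(): hands the job in; it is judged then, once.
The state is a dict: "t": time; "q": joint angles; "dq": joint speeds; "joint_torque": joint torques, N m; "tool_pos": TCP position; "orientation": TCP orientation; "force": force on the tool from outside, world axes, zero at the start; "wrist_torque": the same for the moment, N m; "opening": finger opening in m; "gripper_force": force on a finger pad.
Only numpy, scipy, OpenCV 4.12 (cv2) and the standard library are available. Lean on these libraries where they do the work, as an engineer would, in place of code of your own. Each camera call takes 0.05 s, during which the arm holds its last target. There are 200 camera calls.

TASK

One of the three insert bins in the tilted organiser is empty. Lift it straight out of its snug cell before tipping it, then hang it by its wire loop on the snap hook of the return stand: push the loop in past the sprung gate, without forcing it, until the gate has closed behind it, and leave the bin hanging there by itself. Leave the two full bins in the organiser and everything else on the table where it is.

Things in the scene. Friction and masses are not known exactly. Their poses are not given: they have to be found in the camera images.
- empty_bin: Empty insert bin: white plastic, open, 96 long (x) x 58 wide (y) x 42 mm deep (z), walls 3 mm, 0.1 to 0.2 kg. Origin at the centre of its underside; z points out of its mouth, x to its back end, where a wire loop stands. In the organiser it is tilted as the tray is.
- empty_bin_grip (a point): Centre of the bin's grip: an upright flat-sided plate across the bin, 12 mm thick along its x, 46 mm wide along y. Lies at x -12, z +68 mm of the bin (26 mm above its rim), 17 mm below the plate's top edge; free space before and behind. Pads shut flat on the 12 mm point along the bin's -z, so the tool is tilted like the bin.
- empty_bin_loop (a point): Middle of the cross bar of the bin's loop: a rigid U of 6 mm steel wire, legs 48 mm long and 40 mm apart, cross bar 26 mm straight along y. It is fixed at the back rim and rises at 40 degrees from the bin's x towards its z. From the grip's centre this point is +96.8 mm along x, +0.9 mm along z. Axes as the bin's.
- tray_floor (a point): Middle of the organiser tray's floor. Grey steel tray fixed to the table, three cells side by side along y, 64 mm apart, each 100 x 60 mm inside, walls 30 mm high, 1 to 2 mm play round a bin. Tilted 30 degrees to its front: z points straight out of the cells, x up the slope. A bin is clear after 30 mm along z. Any cell may hold the empty bin.
- hook_bend (a point): Centre of the round bend at the low end of the snap hook (10 mm steel rod in its own x-z plane). x runs up the hook (70 degrees above level at rest), z out of its gate side (to the front), y across. Rod centre-lines (mm): bend of radius 17 round here, back rod at z -17, nose and gate at z +17. A bar hung in the bend lies at about x -9, z 0.
- nose_tip (a point): Rounded end of the hook's nose, where the gate's free end shuts; x +9, z +17 mm of the bend's centre, same axes. Push a 6 mm bar, parallel to y, along the resting hook's -z against the gate, its centre 4 to 15 mm up (+x) from here at first touch, until the gate has snapped shut behind it; then draw it down (-x) into the bend. A shut gate or the nose holds it against a pull along +z.
- gate_pivot (a point): Pivot of the gate, x +46, z +17 mm of the bend's centre, same axes. The gate is an 8 mm round bar, shut from here down to the nose tip. Above the pivot the hook closes in a round top (to x +72 mm) and a dark fork 24 mm wide holds it on the stand's rubber knuckle, whose axis is at x +85 mm, z 0.
- gate (a joint): Angle of the gate, rad: 0 shut against the nose, growing inwards, at most 0.85; opens only inwards. Its spring takes about 4 N at the free end to start, 7 N opened wide, more nearer its pivot.
- hook (a joint): How far the whole hook has given way backwards on its rubber knuckle, rad: about 0 at rest, a hard stop at 0.55. Springy, 1.2 N m per rad: pushed at the gate's free end it yields about 4 mm per newton. So the bar gets past the gate only 35 to 50 mm beyond first touch, at 5 to 10 N; the force then drops by a third or more as the gate snaps shut.
- stand: Return stand, fixed: round dark foot 120 mm across, 14 mm steel post with a gooseneck 0.38 m high, from whose end the snap hook hangs on a rubber knuckle, on the robot's side. Origin at the centre of the foot's underside, z up; at rest the hook's bend centre is at x -135, z +235 mm.
- battery_bin: Full insert bin with batteries; bin, grip and loop as the empty one's. Origin at the centre of its underside. Stays in the organiser.
- clip_bin: Full insert bin with black bulldog clips; bin, grip and loop as the empty one's. Origin at the centre of its underside. Stays in the organiser.
- parcel_tape: Loose brown roll of packing tape lying flat, 104 mm across, 48 mm high, at the back of the table. Origin at the centre of its underside. Leave alone.
- labels: Loose roll of white stickers, 64 mm across, 38 mm high, to the right of the paper trimmer. Origin at the centre of its underside. Leave alone.
- stapler: Loose red desk stapler, 130 mm long, 56 mm high, at the back, right of the stand. Origin at the centre of its underside. Leave alone.
- card_box: Loose closed grey card box, 96 x 58 x 30 mm, near the front edge of the table. Origin at the centre of its underside. Leave alone.

How it is judged:
By the outcome, as a careful person would: the job done as asked, in the order asked, and still so for the second after the job is handed in, with the robot touching nothing.
It also fails if it takes over 61 s, if anything falls off the work surface, if the arm or the gripper's body presses on something with over 40 N, if the wrist force passes 120 N, or if a joint passes its speed limit or range.

## Working session

There is one attempt and no reset: what is moved stays moved. The work goes in short steps, Python scripts to look and compute and a tool call to move; the robot and the scene stay as the last step left them, time stands still between calls to the robot, and variables do not carry over. Pictures are saved under pics/ and viewed, at most 10 in all, crops included, and the job is handed in when it is done.

Besides the shell and the picture viewer there is one more tool, called after "Request:" as name(argument=value, ...) on one line, values as JSON. play_rows: Moves the arm, as the interface text tells. Shifts and turns lie within -1 to 1; 1 stands for 25 cm of shift or 60 degrees of turn. Its arguments: {"type":"object","properties":{"slide":{"type":"array"},"twist":{"type":"array"},"fingers":{"type":"number"},"force":{"type":"number"}},"required":["slide","twist"]}

```bash
mkdir -p pics; ls
cat > h.py <<'E'
import numpy as np, cv2
from scipy.spatial.transform import Rotation as R
from plant import robot, cams
def grab(name,tag):
    im,d=cams.read_camera(name); c=cams.get_calibration(name)
    np.savez(f'pics/{tag}.npz',im=im,d=d,T=c['world_from_camera'],k=[c['fx'],c['fy'],c['cx'],c['cy']])
    cv2.imwrite(f'pics/{tag}.png',cv2.cvtColor(im,cv2.COLOR_RGB2BGR)); return im,d
def cloud(tag):
    f=np.load(f'pics/{tag}.npz'); d=f['d']; fx,fy,cx,cy=f['k']; v,u=np.mgrid[:384,:512]
    P=np.stack([(u-cx)/fx*d,(v-cy)/fy*d,d],-1)@f['T'][:3,:3].T+f['T'][:3,3]; P[d<=0]=np.nan
    return P,f['im']
E
python3 - <<'E'
from h import *
a,_=grab('scene','s0'); b,_=grab('top','t0')
print(cams.get_calibration('scene'),cams.get_calibration('top'))
s=robot.read_state(); print(s)
im=np.hstack([a,b]); 
for n in ('s0','t0'):
    i=cv2.imread(f'pics/{n}.png'); cv2.imwrite(f'pics/{n}b.png',cv2.resize(i,(800,600),interpolation=cv2.INTER_CUBIC))
E
```

```text
pics
{'fx': 436.11586467846325, 'fy': 436.11586467846325, 'cx': 257.76787700682206, 'cy': 195.15467928162744, 'world_from_camera': array([[ 7.08497983e-01, -5.38864014e-01,  4.55693079e-01,
        -1.60128400e-01],
       [-7.05712661e-01, -5.41446856e-01,  4.56951795e-01,
        -5.43916729e-01],
       [ 4.98706719e-04, -6.45337800e-01, -7.63897162e-01,
         1.22215829e+00],
       [ 0.00000000e+00,  0.00000000e+00,  0.00000000e+00,
         1.00000000e+00]])} {'fx': 458.0986000075736, 'fy': 458.0986000075736, 'cx': 255.29547147276784, 'cy': 193.14078342195495, 'world_from_camera': array([[ 0.04503635, -0.97816002,  0.20291552,  0.15376775],
       [-0.99897878, -0.04483358,  0.00559814,  0.07758555],
       [ 0.00362155, -0.20296042, -0.97918025,  1.69313283],
       [ 0.        ,  0.        ,  0.        ,  1.        ]])}
{'t': 0.1, 'q': array([ 1.08958156e+00,  1.31089712e-01,  1.48915557e+00, -1.57764465e-05,
        1.52299484e+00, -8.53827803e-02]), 'dq': array([-0.00042245, -0.00172219, -0.00273126, -0.00035545,  0.00159474,
        0.00049859]), 'joint_torque': array([ 2.84786538e-04, -5.61350620e+01, -4.93089938e+01,  7.68667320e-02,
        2.92871241e-02, -1.24185863e-04]), 'tool_pos': array([0.23108565, 0.55316534, 0.21769804]), 'orientation': array([-6.17631210e-01, -3.07982657e+00,  2.49125540e-03]), 'force': array([0.15328048, 0.19302761, 0.28219491]), 'wrist_torque': array([-0.0103148 ,  0.00744449,  0.00546774]), 'gripper_force': 0.0, 'opening': 0.09324871138601684}
```

View pics/s0b.png

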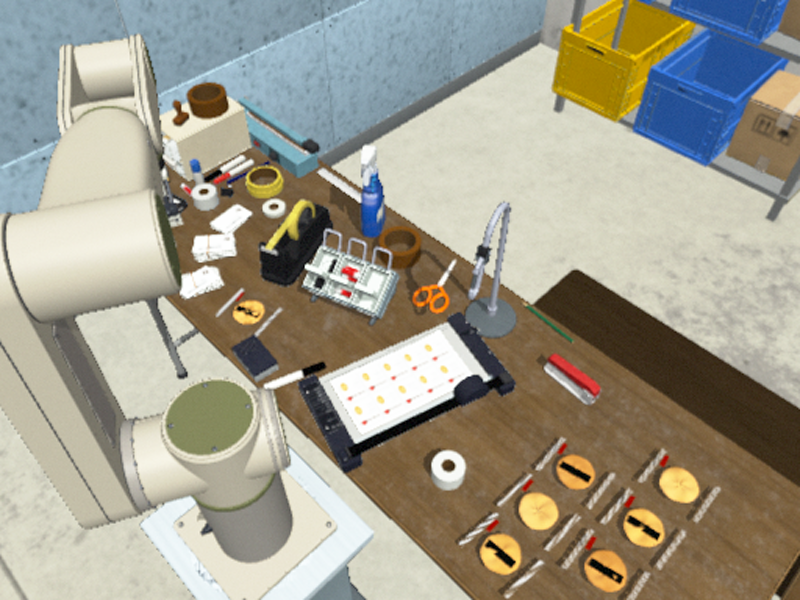

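View pics/t0b.png

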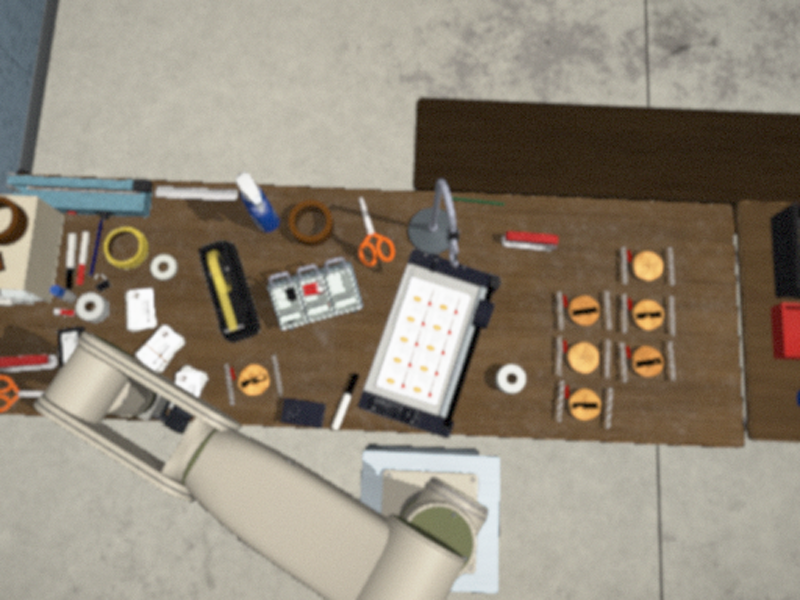

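The scene picture shows the tray around (350,278) and the stand's foot at (490,318), with the hook at about (480,260). From above, the tray is at (315,292): black clips left, red batteries in the middle, and the right cell looks empty. Next I'll view enlarged crops and fit the positions.

Run:
```python
from h import *
def crop(t,x,y,w,h,W,H): return cv2.resize(cv2.imread(f'pics/{t}.png')[y:y+h,x:x+w],(W,H),interpolation=cv2.INTER_CUBIC)
a=crop('s0',190,140,70,70,400,400)
b=crop('t0',165,157,72,60,400,333)
c=crop('s0',285,120,50,100,300,600)
b=cv2.copyMakeBorder(b,0,0,0,0,0)
C=np.zeros((600,800,3),np.uint8); C[:400,:400]=a; C[400:,:400]=cv2.resize(b,(240,200)).repeat(1,0)[:, :].copy() if 0 else 0
C[400:,:240]=cv2.resize(b,(240,200)); C[:,400:700]=c
cv2.imwrite('pics/c0.png',C)
for t in 's0','t0':
    P,im=cloud(t)
    # tray area
    m=(P[...,0]>.3)&(P[...,0]<.75)&(P[...,1]>.1)&(P[...,1]<.5)&(P[...,2]>.06)&(P[...,2]<.2)
    q=P[m]; print(t,len(q),np.nanmin(q,0),np.nanmax(q,0))
    m=(P[...,0]>.4)&(P[...,0]<.95)&(P[...,1]>-.25)&(P[...,1]<.15)&(P[...,2]>.1)&(P[...,2]<.45)
    v,u=np.nonzero(m)
    o=np.argsort(v)[::6]
    for i in o: print(u[i],v[i],P[v[i],u[i]].round(3),im[v[i],u[i]])
```

```text
s0 2345 [0.38886459 0.17798979 0.06000057] [0.7396624  0.49998102 0.19924457]
322 129 [0.661 0.013 0.37 ] [164 165 169]
325 130 [0.677 0.012 0.357] [131 135 147]
324 131 [0.661 0.005 0.367] [170 175 186]
322 132 [0.648 0.002 0.373] [192 200 213]
320 133 [0.638 0.002 0.375] [214 220 231]
326 133 [0.682 0.01  0.343] [ 98 101 109]
322 134 [ 0.646 -0.     0.368] [153 158 171]
317 135 [0.628 0.005 0.373] [190 196 211]
323 135 [0.673 0.014 0.339] [ 96  98 103]
318 136 [ 0.625 -0.001  0.374] [214 220 230]
325 136 [0.678 0.01  0.334] [141 146 155]
320 137 [ 0.631 -0.005  0.369] [167 170 171]
316 138 [ 0.617 -0.001  0.372] [205 213 224]
324 138 [0.675 0.011 0.327] [134 139 148]
318 139 [ 0.621 -0.006  0.369] [204 209 223]
325 139 [0.684 0.012 0.317] [152 157 169]
321 140 [0.678 0.022 0.31 ] [134 135 128]
314 141 [ 0.605 -0.004  0.37 ] [188 192 207]
322 141 [0.676 0.017 0.31 ] [116 121 130]
315 142 [ 0.606 -0.007  0.367] [228 232 242]
324 142 [0.679 0.011 0.308] [154 158 171]
316 143 [ 0.606 -0.011  0.366] [200 207 219]
312 144 [ 0.601 -0.001  0.359] [163 167 171]
322 144 [0.676 0.015 0.299] [
[... 5795 characters left out ...]
0.573 -0.014  0.314] [102 106 113]
287 154 [ 0.572 -0.009  0.306] [82 87 90]
293 154 [ 0.575 -0.028  0.297] [93 82 73]
287 156 [ 0.58  -0.012  0.255] [ 99  99 108]
287 157 [ 0.578 -0.012  0.25 ] [102 104 111]
287 158 [ 0.577 -0.013  0.244] [ 96  99 103]
287 159 [ 0.572 -0.013  0.248] [98 94 98]
287 160 [ 0.574 -0.014  0.228] [103  95  88]
293 160 [ 0.558 -0.029  0.288] [133 120 118]
293 161 [ 0.555 -0.029  0.289] [119 110 103]
288 163 [ 0.564 -0.018  0.23 ] [135 134 143]
289 164 [ 0.562 -0.021  0.223] [142 142 156]
290 165 [ 0.55  -0.022  0.257] [116 120 128]
291 166 [ 0.543 -0.025  0.269] [100 100 106]
289 168 [ 0.548 -0.022  0.225] [ 97  95 106]
291 169 [ 0.538 -0.027  0.251] [127 125 135]
```

View pics/c0.png

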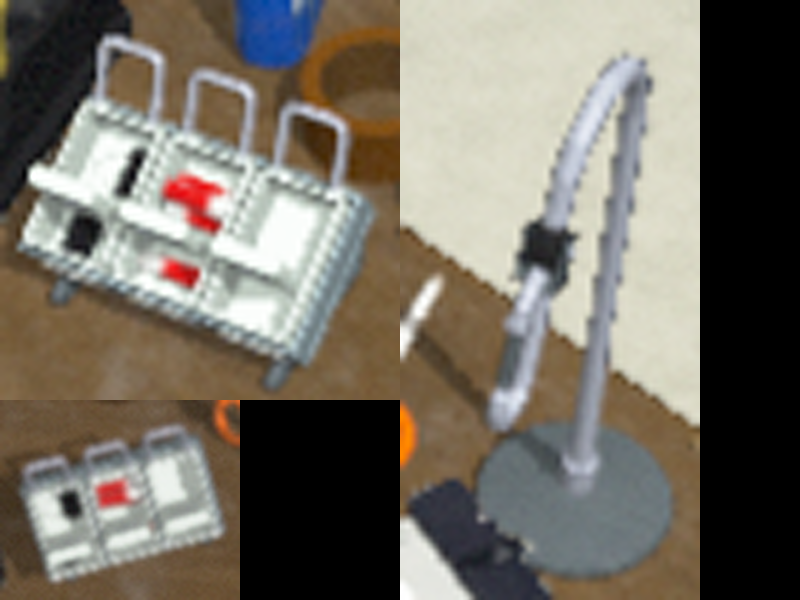

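The upper-left crop shows black clips in the left cell, red batteries in the middle one, and the right cell empty. The loop bars' middles are at (134,45), (223,80) and (315,113) in the crop. On the right, the hook hangs at (520,350) with its bend at (500,415). Next I'll triangulate these.

```bash
cat >> h.py <<'E'
def ray(tag,u,v):
    f=np.load(f'pics/{tag}.npz'); fx,fy,cx,cy=f['k']; d=f['T'][:3,:3]@np.array([(u-cx)/fx,(v-cy)/fy,1]); return f['T'][:3,3],d/np.linalg.norm(d)
def tri(rays):
    A=np.zeros((3,3)); b=np.zeros(3)
    for o,d in rays: M=np.eye(3)-np.outer(d,d); A+=M; b+=M@o
    p=np.linalg.solve(A,b); return p,[round(1e3*np.linalg.norm((np.eye(3)-np.outer(d,d))@(p-o)),1) for o,d in rays]
E
python3 - <<'E'
from h import *
S=lambda x,y:ray('s0',190+x/5.714-.5,140+y/5.714-.5)
T=lambda x,y:ray('t0',165+x/3.333-.5,157+(y-400)/3.333-.5)
L=[tri([S(*a),T(*b)]) for a,b in [((134,45),(45,462)),((223,80),(105,444)),((315,113),(165,430))]]
for l in L: print(l)
yd=L[0][0]-L[2][0]; print('len',np.linalg.norm(yd),'yaw',np.degrees(np.arctan2(-yd[0],yd[1])))
# plane of bins/tray for tilt check & normals: white pixels
P,im=cloud('t0')
for t in 's0','t0':
    P,im=cloud(t); x,y,z=P[...,0],P[...,1],P[...,2]
    m=(abs(x-.678)<.03)&(abs(y-.014)<.03)&(z>.06)&(z<.3)
    print(t,'post',np.nanmedian(P[m],0), m.sum())
    m=(x>.5)&(x<.68)&(abs(y+.01)<.06)&(z>.18)&(z<.4); q=P[m]; 
    print(np.polyfit(q[:,0],q[:,1],1), len(q))
    m=(x>.55)&(x<.8)&(abs(y)<.12)&(z>.004)&(z<.02)&(im.max(-1).astype(int)-im.min(-1)<35); q=P[m]; print('foot',(np.percentile(q,2,0)+np.percentile(q,98,0))/2,np.ptp(q,0),len(q))
E
```

```text
(array([0.51976294, 0.35663542, 0.16028565]), [np.float64(3.2), np.float64(3.2)])
(array([0.54129467, 0.29731623, 0.15715485]), [np.float64(4.7), np.float64(4.7)])
(array([0.55895721, 0.23555547, 0.16001251]), [np.float64(4.1), np.float64(4.1)])
len 0.12726594350329315 yaw 17.937064664546757
s0 post [0.67838054 0.01414495 0.19193755] 220
[ 0.29711645 -0.18630764] 516
foot [0.64549675 0.01056828 0.01214365] [0.21415502 0.19637468 0.01583324] 638
t0 post [0.68048559 0.01536136 0.19038622] 93
[ 0.29295174 -0.18497088] 327
foot [ 0.66173673 -0.00857746  0.01210493] [0.23610013 0.21014409 0.01594122] 597
```

```bash
cat >> h.py <<'E'
def frame(yaw,p):  # bin frame: columns bx,by,bz
    f=np.array([np.cos(yaw),np.sin(yaw),0]); u=np.array([0,0,1.]); c,s=np.cos(p),np.sin(p)
    bx=f*c+u*s; bz=-f*s+u*c; return np.stack([bx,np.cross(bz,bx),bz],1)
def toolR(B,sgn): # y_t=sgn*bx, z_t=-bz
    y=sgn*B[:,0]; z=-B[:,2]; return np.stack([np.cross(y,z),y,z],1)
def rows(p1,R1,n,p0=None,R0=None):
    s=robot.read_state()
    if p0 is None: p0,R0=s['tool_pos'],R.from_rotvec(s['orientation']).as_matrix()
    w=R.from_matrix(R0.T@R1).as_rotvec(); dp=(p1-p0)/n; Rc=R0
    print('t',s['t'],'total mm',np.round(1e3*(p1-p0)),'deg',np.degrees(np.linalg.norm(w)).round(1),'per row',(1e3*np.linalg.norm(dp)).round(1),np.degrees(np.linalg.norm(w)/n).round(2))
    for i in range(n):
        print((Rc.T@dp/.25).round(3).tolist(),(w/n/np.pi*3).round(3).tolist()); Rc=Rc@R.from_rotvec(w/n).as_matrix()
E
python3 - <<'E'
from h import *
s=robot.read_state();R0=R.from_rotvec(s['orientation']).as_matrix();print(R0.round(3))
B=frame(np.radians(18),np.radians(30)); g=np.array([.559,.2356,.160])-.0968*B[:,0]-.0009*B[:,2]; print(g)
for sg in 1,-1:
    Rt=toolR(B,sg); rows(g+B[:,2]*(.15-.019),Rt,16 if sg==1 else 8)
c=cams.get_calibration('wrist');print(c); T=c['world_from_camera']; print(R0.T@(T[:3,3]-s['tool_pos']),R0.T@T[:3,:3])
E
```

```text
[[-0.923  0.386 -0.001]
 [ 0.386  0.923 -0.001]
 [ 0.    -0.002 -1.   ]]
[0.47969971 0.20983377 0.11082058]
t 0.1 total mm [ 186. -364.    7.] deg 57.3 per row 25.5 3.58
[-0.078, -0.066, -0.002] [-0.029, -0.013, 0.05]
[-0.081, -0.062, -0.002] [-0.029, -0.013, 0.05]
[-0.085, -0.057, -0.003] [-0.029, -0.013, 0.05]
[-0.087, -0.053, -0.004] [-0.029, -0.013, 0.05]
[-0.09, -0.048, -0.004] [-0.029, -0.013, 0.05]
[-0.093, -0.043, -0.004] [-0.029, -0.013, 0.05]
[-0.095, -0.038, -0.004] [-0.029, -0.013, 0.05]
[-0.097, -0.033, -0.004] [-0.029, -0.013, 0.05]
[-0.098, -0.027, -0.003] [-0.029, -0.013, 0.05]
[-0.1, -0.022, -0.003] [-0.029, -0.013, 0.05]
[-0.101, -0.017, -0.002] [-0.029, -0.013, 0.05]
[-0.101, -0.011, -0.001] [-0.029, -0.013, 0.05]
[-0.102, -0.006, 0.0] [-0.029, -0.013, 0.05]
[-0.102, -0.001, 0.002] [-0.029, -0.013, 0.05]
[-0.102, 0.004, 0.003] [-0.029, -0.013, 0.05]
[-0.102, 0.01, 0.005] [-0.029, -0.013, 0.05]
t 0.1 total mm [ 186. -364.    7.] deg 132.5 per row 51.1 16.56
[-0.156, -0.132, -0.003] [0.032, -0.071, -0.265]
[-0.114, -0.169, 0.012] [0.032, -0.071, -0.265]
[-0.062, -0.193, 0.025] [0.032, -0.071, -0.265]
[-0.004, -0.201, 0.034] [0.032, -0.071, -0.265]
[0.053, -0.193, 0.039] [0.032, -0.071, -0.265]
[0.107, -0.17, 0.039] [0.032, -0.071, -0.265]
[0.152, -0.132, 0.035] [0.032, -0.071, -0.265]
[0.184, -0.084, 0.026] [0.032, -0.071, -0.265]
{'fx': 297.3186396354542, 'fy': 297.3186396354542, 'cx': 258.3254437051992, 'cy': 192.2353898123891, 'world_from_camera': array([[ 0.38514356,  0.88320895,  0.26759369,  0.15574431],
       [ 0.92285592, -0.36822578, -0.11290143,  0.58488398],
       [-0.00118066,  0.29043368, -0.9568944 ,  0.38370064],
       [ 0.        ,  0.        ,  0.        ,  1.        ]])}
[ 8.17663159e-02 -5.64216529e-05 -1.65992523e-01] [[ 4.67499177e-04 -9.56858546e-01 -2.90553790e-01]
 [ 9.99999784e-01  3.13066222e-04  5.77996198e-04]
 [-4.62098024e-04 -2.90553998e-01  9.56858485e-01]]
```

Request:
play_rows(slide=[[-0.078, -0.066, -0.002], [-0.081, -0.062, -0.002], [-0.085, -0.057, -0.003], [-0.087, -0.053, -0.004], [-0.09, -0.048, -0.004], [-0.093, -0.043, -0.004], [-0.095, -0.038, -0.004], [-0.097, -0.033, -0.004]], twist=[[-0.029, -0.013, 0.05], [-0.029, -0.013, 0.05], [-0.029, -0.013, 0.05], [-0.029, -0.013, 0.05], [-0.029, -0.013, 0.05], [-0.029, -0.013, 0.05], [-0.029, -0.013, 0.05], [-0.029, -0.013, 0.05]])

```text
t: 0.9
tool_pos: [0.3246, 0.3704, 0.2215]
orientation: [1.183, 2.725, 0.322]
force: [-0.5, 0.1, 1.0]
opening: 0.0928
gripper_force: 0.0
```

Request:
play_rows(slide=[[-0.098, -0.027, -0.003], [-0.1, -0.022, -0.003], [-0.101, -0.017, -0.002], [-0.101, -0.011, -0.001], [-0.102, -0.006, 0.0], [-0.102, -0.001, 0.002], [-0.102, 0.004, 0.003], [-0.102, 0.01, 0.005]], twist=[[-0.029, -0.013, 0.05], [-0.029, -0.013, 0.05], [-0.029, -0.013, 0.05], [-0.029, -0.013, 0.05], [-0.029, -0.013, 0.05], [-0.029, -0.013, 0.05], [-0.029, -0.013, 0.05], [-0.029, -0.013, 0.05]])

```text
t: 1.7
tool_pos: [0.4182, 0.1891, 0.2243]
orientation: [1.632, 2.25, 0.598]
force: [-10.7, -6.2, 13.1]
opening: 0.0929
gripper_force: 0.0
```

Run:
```python
from h import *
im,d=grab('wrist','w1'); i=cv2.imread('pics/w1.png'); cv2.imwrite('pics/w1b.png',cv2.resize(i,(800,600),interpolation=cv2.INTER_CUBIC))
s=robot.read_state(); print(s['tool_pos'],s['q'],s['t'],R.from_rotvec(s['orientation']).as_matrix().round(3))
```

```text
[0.41867533 0.18664244 0.22190295] [ 0.30011871 -0.89180521  2.35051401  0.00957237  1.16895317 -0.01308526] 1.75 [[-0.308  0.829  0.467]
 [ 0.952  0.266  0.154]
 [ 0.003  0.492 -0.871]]
```

View pics/w1b.png

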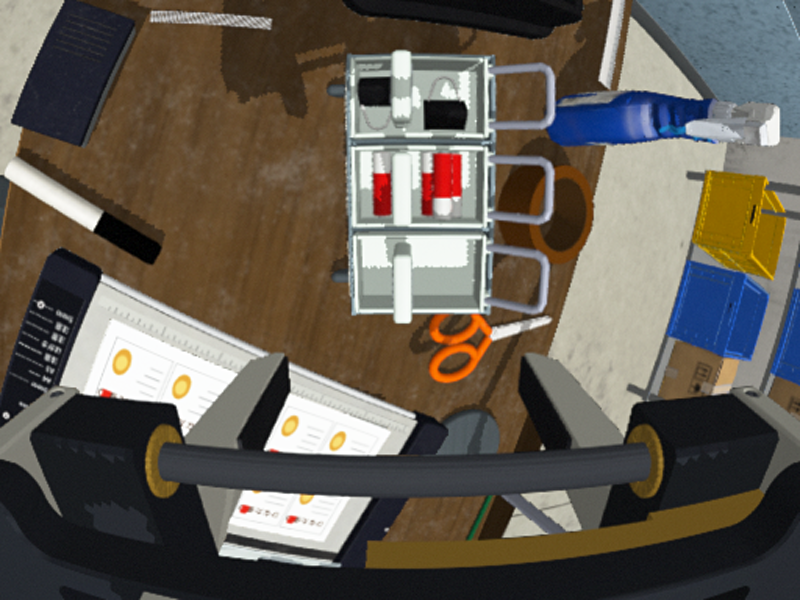

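The wrist picture confirms it: clips in the top cell, batteries in the middle, and the bottom cell empty, with its plate at (403,282) and loop bar at (547,282). Joint 2 is right at its limit, so I must move forward soon. I'll refine the position with the depth cloud in the tray frame.

```bash
cat >> h.py <<'E'
def wcloud(tag):
    f=np.load(f'pics/{tag}.npz'); d=f['d']; fx,fy,cx,cy=f['k']; v,u=np.mgrid[:384,:512]
    a,b=(u-cx)/fx,(v-cy)/fy; r=np.hypot(a,b)+1e-9; t=np.tan(r)/r
    P=np.stack([a*t*d,b*t*d,d],-1)@f['T'][:3,:3].T+f['T'][:3,3]; P[(d<=0)|(r>1.2)]=np.nan
    return P,f['im']
E
python3 - <<'E'
from h import *
P,im=wcloud('w1')
L=np.array([.559,.2356,.160])
B=frame(np.radians(18),np.radians(30)); o=L-B@np.array([.0848,0,.0689])  # empty bin origin estimate
Q=(P-o)@B
m=(abs(Q[...,0])<.07)&(Q[...,1]>-.05)&(Q[...,1]<.17)&(Q[...,2]>.078)&(Q[...,2]<.1)
v,u=np.nonzero(m); q=Q[m]; print(len(q))
for k in range(3):
    s=abs(q[:,1]-.064*k)<.032; e=q[s]
    if len(e): print(k,'plate x',np.percentile(e[:,0],[3,50,97]).round(4),'y',np.percentile(e[:,1],[2,98]).round(4),'z',np.percentile(e[:,2],[10,50,90]).round(4),u[s].min(),u[s].max(),v[s].min(),v[s].max())
    l=(Q[...,0]>.06)&(Q[...,0]<.1)&(abs(Q[...,1]-.064*k)<.032)&(Q[...,2]>.045)&(Q[...,2]<.085); e=Q[l]
    l2=e[:,0]>e[:,0].max()-.006; e2=e[l2]
    print('  loop bar',np.median(e2,0).round(4), np.percentile(e2[:,1],[3,97]).round(4), 'all y',np.percentile(e[:,1],[3,97]).round(4),len(e2))
# rim plane
m=(abs(Q[...,0])<.05)&(Q[...,1]>-.03)&(Q[...,1]<.158)&(abs(Q[...,2]-.042)<.006)
q=Q[m]; c,_,_,_=np.linalg.lstsq(np.c_[q[:,:2],np.ones(len(q))],q[:,2],rcond=None); print('rim z',c,len(q),np.median(q[:,2]))
E
```

```text
1533
0 plate x [-0.0206 -0.0157 -0.0107] y [-0.0215  0.0212] z [0.0787 0.0796 0.0807] 252 263 163 206
  loop bar [0.0807 0.0011 0.0657] [-0.0181  0.019 ] all y [-0.022   0.0221] 167
1 plate x [-0.0211 -0.0155 -0.0107] y [0.0418 0.0844] z [0.0785 0.0796 0.0805] 251 263 97 144
  loop bar [0.0806 0.0635 0.0659] [0.0452 0.0813] all y [0.0415 0.0855] 156
2 plate x [-0.0209 -0.0162 -0.0106] y [0.1056 0.1484] z [0.0786 0.0797 0.0806] 250 263 32 78
  loop bar [0.08   0.1265 0.0658] [0.108  0.1453] all y [0.1048 0.1491] 187
rim z [0.00472831 0.00021113 0.03713472] 1474 0.03685381794246249
```

```bash
cat >> h.py <<'E'
B0=frame(np.radians(18.2),np.radians(30))
_B=frame(np.radians(18),np.radians(30)); O=np.array([.559,.2356,.160])-_B@np.array([.0848,0,.0689])+_B@np.array([-.0037,.0002,-.0053])
G=O+B0@np.array([-.012,0,.068])
E
python3 - <<'E'
from h import *
print(O,G, G+B0@[.0968,0,.0009])
Rt=toolR(B0,1); rows(G+B0[:,2]*(.055-.019),Rt,8);
E
```

```text
[0.52133033 0.22357068 0.05149092] [0.47915888 0.20970541 0.10438064] [0.55836875 0.23574829 0.15356007]
t 1.75 total mm [ 43.  17. -86.] deg 0.6 per row 12.3 0.08
[0.001, -0.001, 0.049] [-0.001, -0.0, -0.001]
[0.001, -0.001, 0.049] [-0.001, -0.0, -0.001]
[0.001, -0.001, 0.049] [-0.001, -0.0, -0.001]
[0.001, -0.001, 0.049] [-0.001, -0.0, -0.001]
[0.002, -0.001, 0.049] [-0.001, -0.0, -0.001]
[0.002, -0.001, 0.049] [-0.001, -0.0, -0.001]
[0.002, -0.001, 0.049] [-0.001, -0.0, -0.001]
[0.002, -0.001, 0.049] [-0.001, -0.0, -0.001]
```

Request:
play_rows(slide=[[0.001, -0.001, 0.049], [0.001, -0.001, 0.049], [0.001, -0.001, 0.049], [0.001, -0.001, 0.049], [0.002, -0.001, 0.049], [0.002, -0.001, 0.049], [0.002, -0.001, 0.049], [0.002, -0.001, 0.049]], twist=[[-0.001, 0, -0.001], [-0.001, 0, -0.001], [-0.001, 0, -0.001], [-0.001, 0, -0.001], [-0.001, 0, -0.001], [-0.001, 0, -0.001], [-0.001, 0, -0.001], [-0.001, 0, -0.001]])

```text
t: 2.55
tool_pos: [0.4615, 0.2083, 0.1381]
orientation: [1.616, 2.253, 0.604]
force: [-0.6, -0.9, -0.5]
opening: 0.0932
gripper_force: 0.0
```

Run:
```python
from h import *
Rt=toolR(B0,1); s=robot.read_state(); print(s['q'],s['force']); rows(G-B0[:,2]*.019,Rt,6)
```

```text
[ 0.32101902 -0.64577553  2.37488187  0.00292967  0.88810169 -0.00693372] [-0.61480778 -0.9348674  -0.54671961]
t 2.55 total mm [ 27.   4. -50.] deg 0.5 per row 9.5 0.09
[-0.003, -0.001, 0.038] [0.0, -0.001, 0.001]
[-0.003, -0.001, 0.038] [0.0, -0.001, 0.001]
[-0.003, -0.001, 0.038] [0.0, -0.001, 0.001]
[-0.003, -0.001, 0.038] [0.0, -0.001, 0.001]
[-0.003, -0.001, 0.038] [0.0, -0.001, 0.001]
[-0.003, -0.001, 0.038] [0.0, -0.001, 0.001]
```

Request:
play_rows(slide=[[-0.003, -0.001, 0.038], [-0.003, -0.001, 0.038], [-0.003, -0.001, 0.038], [-0.003, -0.001, 0.038], [-0.003, -0.001, 0.038], [-0.003, -0.001, 0.038], [0, 0, 0], [0, 0, 0]], twist=[[0, -0.001, 0.001], [0, -0.001, 0.001], [0, -0.001, 0.001], [0, -0.001, 0.001], [0, -0.001, 0.001], [0, -0.001, 0.001], [0, 0, 0], [0, 0, 0]])

```text
t: 3.35
tool_pos: [0.4886, 0.2122, 0.0885]
orientation: [1.624, 2.245, 0.599]
force: [0.1, -0.0, -0.1]
opening: 0.0927
gripper_force: 0.0
```

Request:
play_rows(slide=[[0, 0, 0], [0, 0, 0], [0, 0, 0], [0, 0, 0], [0, 0, 0], [0, 0, 0], [0, 0, 0], [0, 0, 0]], twist=[[0, 0, 0], [0, 0, 0], [0, 0, 0], [0, 0, 0], [0, 0, 0], [0, 0, 0], [0, 0, 0], [0, 0, 0]], fingers=1, force=30)

```text
t: 4.15
tool_pos: [0.489, 0.2122, 0.0887]
orientation: [1.624, 2.244, 0.6]
force: [-0.6, -0.6, -0.0]
opening: 0.0336
gripper_force: 0.0
```

Run:
```python
from h import *
Rt=toolR(B0,1); s=robot.read_state(); print(s['q'],s['force'],s['opening'],s['gripper_force'],s['tool_pos']-(G-B0[:,2]*.019)); rows(G+B0[:,2]*(.05-.019),R.from_rotvec(s['orientation']).as_matrix(),8)
```

```text
[ 3.13735407e-01 -4.60824116e-01  2.35319281e+00 -1.07353210e-03
  7.24233301e-01 -3.64687729e-03] [-0.60640965 -0.57562933 -0.01296535] 0.03358204259029904 0.0 [ 0.00081051 -0.00047268  0.0007982 ]
t 4.15 total mm [-25.  -7.  43.] deg 0.0 per row 6.2 0.0
[0.0, -0.0, -0.025] [0.0, 0.0, 0.0]
[0.0, -0.0, -0.025] [0.0, 0.0, 0.0]
[0.0, -0.0, -0.025] [0.0, 0.0, 0.0]
[0.0, -0.0, -0.025] [0.0, 0.0, 0.0]
[0.0, -0.0, -0.025] [0.0, 0.0, 0.0]
[0.0, -0.0, -0.025] [0.0, 0.0, 0.0]
[0.0, -0.0, -0.025] [0.0, 0.0, 0.0]
[0.0, -0.0, -0.025] [0.0, 0.0, 0.0]
```

Not closed yet, so wait a bit more. Then lift slowly along the bin's z (tool -z).

Request:
play_rows(slide=[[0, 0, 0], [0, 0, 0], [0, 0, 0], [0, 0, 0], [0, 0, 0], [0, 0, 0], [0, 0, 0], [0, 0, 0]], twist=[[0, 0, 0], [0, 0, 0], [0, 0, 0], [0, 0, 0], [0, 0, 0], [0, 0, 0], [0, 0, 0], [0, 0, 0]])

```text
t: 4.95
tool_pos: [0.4895, 0.2124, 0.0893]
orientation: [1.623, 2.243, 0.602]
force: [5.0, 1.9, 2.3]
opening: 0.0117
gripper_force: 30.0
```

Request:
play_rows(slide=[[0, 0, -0.005], [0, 0, -0.01], [0, 0, -0.02], [0, 0, -0.025], [0, 0, -0.025], [0, 0, -0.025], [0, 0, -0.025], [0, 0, -0.025]], twist=[[0, 0, 0], [0, 0, 0], [0, 0, 0], [0, 0, 0], [0, 0, 0], [0, 0, 0], [0, 0, 0], [0, 0, 0]])

```text
t: 5.75
tool_pos: [0.4685, 0.2056, 0.122]
orientation: [1.625, 2.246, 0.597]
force: [0.2, 0.0, -1.0]
opening: 0.0119
gripper_force: 30.0
```

Run:
```python
from h import *
s=robot.read_state(); print(s['q'],s['force'],s['wrist_torque'],s['opening'],s['gripper_force'],s['tool_pos'])
```

```text
[ 3.13851575e-01 -5.98692675e-01  2.37595275e+00 -1.02827503e-03
  8.42861555e-01 -3.65793489e-03] [ 0.17629245  0.0245316  -1.04874845] [-0.19971506  0.52330079 -0.06419954] 0.011907487546784857 29.999502897262573 [0.46845727 0.2055765  0.12197678]
```

```bash
cat >> h.py <<'E'
D=[([0.131089712,1.48915557,1.52299484],[0.23108565,0.55316534,0.21769804]),([-0.89180521,2.35051401,1.16895317],[0.41867533,0.18664244,0.22190295]),
([-0.64577553,2.37488187,0.88810169],[0.4615,0.2083,0.1381]),([-0.460824116,2.35319281,0.724233301],[0.489,0.2122,0.0887]),([-0.598692675,2.37595275,0.842861555],[0.46845727,0.2055765,0.12197678])]
def fk(x,q):
    a,h,l1,lc,ls,lt=x; b=q[0]+q[1]; c=b+q[2]
    return np.array([a+l1*np.sin(q[0])+lc*np.sin(b)+ls*np.cos(b)+lt*np.sin(c), h+l1*np.cos(q[0])+lc*np.cos(b)-ls*np.sin(b)+lt*np.cos(c)])
def fitk():
    A=[];y=[]
    for q,p in D:
        for i in 0,1:
            A.append([fk(e,q)[i] for e in np.eye(6)]); y.append([np.hypot(p[0],p[1]),p[2]][i])
    A=np.array(A);y=np.array(y);lam=1e-4
    x=np.linalg.lstsq(A,y,rcond=1e-4)[0]; return x,A@x-y,np.linalg.svd(A)[1]
def ik(x,r,z,p,q0=(-.6,2.37,.84)):
    from scipy.optimize import least_squares
    return least_squares(lambda q:np.r_[fk(x,q)-[r,z],q.sum()-(np.pi-p)],q0).x
HY=np.radians(16.4); HB=np.array([.5525,-.020,.235])
def bar2tcp(hx,hz,p,yaw=HY):  # bar position in resting hook frame (m) -> tool pose
    f=np.array([np.cos(HY),np.sin(HY),0]); u=np.array([0,0,1.]); c,s=np.cos(np.radians(70)),np.sin(np.radians(70))
    bar=HB+hx*(f*c+u*s)+hz*(-f*s+u*c); B=frame(yaw,p)
    return bar-B@np.array([.0968,0,.0009+.019]),toolR(B,1),bar
E
python3 - <<'E'
from h import *
x,e,sv=fitk(); print(x.round(4),(1e3*e).round(1),sv.round(4))
for p in 0,10,15,20,25,30:
    for hz in .065,.024,-.026:
        t,_,_=bar2tcp(.018,hz,np.radians(p)); r=np.hypot(*t[:2]); print(p,hz,t.round(3),r.round(3),ik(x,r,t[2],np.radians(p)).round(3))
for p in 40,50,60:
    t,_,_=bar2tcp(-.009,0,np.radians(p)); r=np.hypot(*t[:2]); print(p,t.round(3),ik(x,r,t[2],np.radians(p)).round(3))
E
```

```text
[-0.0014  0.3274  0.3733  0.5567  0.0666  0.3858] [ 0.  -0.  -0.   0.1 -0.  -0.1 -0.   0.1  0.  -0. ] [4.413  3.1562 0.6407 0.3161 0.231  0.0142]
0 0.065 [ 0.407 -0.063  0.254] 0.412 [-0.404  1.91   1.635]
0 0.024 [ 0.444 -0.052  0.24 ] 0.447 [-0.297  1.853  1.586]
0 -0.026 [ 0.489 -0.039  0.223] 0.491 [-0.167  1.774  1.535]
10 0.065 [ 0.412 -0.061  0.238] 0.416 [-0.597  2.081  1.482]
10 0.024 [ 0.449 -0.051  0.224] 0.451 [-0.479  2.029  1.417]
10 -0.026 [ 0.494 -0.037  0.207] 0.495 [-0.337  1.955  1.348]
15 0.065 [ 0.415 -0.06   0.23 ] 0.419 [-0.697  2.168  1.408]
15 0.024 [ 0.452 -0.05   0.216] 0.455 [-0.571  2.118  1.334]
15 -0.026 [ 0.497 -0.036  0.199] 0.498 [-0.42   2.045  1.254]
20 0.065 [ 0.419 -0.059  0.222] 0.423 [-0.801  2.257  1.336]
20 0.024 [ 0.456 -0.048  0.208] 0.459 [-0.665  2.207  1.251]
20 -0.026 [ 0.501 -0.035  0.191] 0.502 [-0.502  2.135  1.16 ]
25 0.065 [ 0.424 -0.058  0.215] 0.428 [-0.909  2.347  1.268]
25 0.024 [ 0.461 -0.047  0.201] 0.463 [-0.76   2.296  1.169]
25 -0.026 [ 0.506 -0.034  0.184] 0.507 [-0.583  2.224  1.064]
30 0.065 [ 0.429 -0.056  0.209] 0.433 [-1.025  2.439  1.205]
30 0.024 [ 0.466 -0.045  0.194] 0.468 [-0.858  2.386  1.09 ]
30 -0.026 [ 0.511 -0.032  0.177] 0.512 [-0.661  2.311  0.968]
40 [ 0.491 -0.038  0.149] [-0.965  2.588  0.821]
50 [ 0.504 -0.034  0.14 ] [-1.158  2.77   0.657]
60 [ 0.52  -0.03   0.133] [-1.475  2.994  0.576]
```

Run:
```python
from h import *
t,Rt,b=bar2tcp(.018,.065,np.radians(20)); x=fitk()[0]
for p in 28,30,33,35:
  for hx in -.009,.0: tt,_,_=bar2tcp(hx,0,np.radians(p)); print(p,hx,ik(x,np.hypot(*tt[:2]),tt[2],np.radians(p)).round(3))
s=robot.read_state()
m=s['tool_pos']*.5+t*.5; 
for k in np.linspace(0,1,9):
    q=s['tool_pos']*(1-k)+t*k; print(ik(x,np.hypot(*q[:2]),q[2],np.radians(30-10*k)).round(2),end=' ')
rows(t,Rt,16)
```

```text
28 -0.009 [-0.746  2.372  1.027]
28 0.0 [-0.74   2.354  1.039]
30 -0.009 [-0.782  2.408  0.992]
30 0.0 [-0.776  2.39   1.004]
33 -0.009 [-0.837  2.462  0.94 ]
33 0.0 [-0.83   2.443  0.952]
35 -0.009 [-0.873  2.498  0.906]
35 0.0 [-0.866  2.479  0.918]
[-0.6   2.38  0.84] [-0.67  2.39  0.92] [-0.73  2.39  1.  ] [-0.77  2.38  1.07] [-0.8   2.37  1.14] [-0.82  2.35  1.2 ] [-0.83  2.33  1.25] [-0.82  2.29  1.3 ] [-0.8   2.26  1.34] t 5.75 total mm [ -49. -265.  100.] deg 10.0 per row 18.0 0.63
[-0.059, -0.016, -0.038] [0.01, -0.001, 0.002]
[-0.059, -0.016, -0.038] [0.01, -0.001, 0.002]
[-0.059, -0.016, -0.037] [0.01, -0.001, 0.002]
[-0.059, -0.017, -0.037] [0.01, -0.001, 0.002]
[-0.059, -0.017, -0.037] [0.01, -0.001, 0.002]
[-0.059, -0.017, -0.037] [0.01, -0.001, 0.002]
[-0.059, -0.017, -0.036] [0.01, -0.001, 0.002]
[-0.06, -0.018, -0.036] [0.01, -0.001, 0.002]
[-0.06, -0.018, -0.036] [0.01, -0.001, 0.002]
[-0.06, -0.018, -0.036] [0.01, -0.001, 0.002]
[-0.06, -0.019, -0.036] [0.01, -0.001, 0.002]
[-0.06, -0.019, -0.035] [0.01, -0.001, 0.002]
[-0.06, -0.019, -0.035] [0.01, -0.001, 0.002]
[-0.06, -0.019, -0.035] [0.01, -0.001, 0.002]
[-0.06, -0.02, -0.035] [0.01, -0.001, 0.002]
[-0.06, -0.02, -0.034] [0.01, -0.001, 0.002]
```

Request:
play_rows(slide=[[-0.059, -0.016, -0.038], [-0.059, -0.016, -0.038], [-0.059, -0.016, -0.037], [-0.059, -0.017, -0.037], [-0.059, -0.017, -0.037], [-0.059, -0.017, -0.037], [-0.059, -0.017, -0.036], [-0.06, -0.018, -0.036]], twist=[[0.01, -0.001, 0.002], [0.01, -0.001, 0.002], [0.01, -0.001, 0.002], [0.01, -0.001, 0.002], [0.01, -0.001, 0.002], [0.01, -0.001, 0.002], [0.01, -0.001, 0.002], [0.01, -0.001, 0.002]])

```text
t: 6.55
tool_pos: [0.4433, 0.0734, 0.1724]
orientation: [1.684, 2.282, 0.507]
force: [0.2, -0.8, -2.1]
opening: 0.0116
gripper_force: 30.0
```

Request:
play_rows(slide=[[-0.06, -0.018, -0.036], [-0.06, -0.018, -0.036], [-0.06, -0.019, -0.036], [-0.06, -0.019, -0.035], [-0.06, -0.019, -0.035], [-0.06, -0.019, -0.035], [-0.06, -0.02, -0.035], [-0.06, -0.02, -0.034]], twist=[[0.01, -0.001, 0.002], [0.01, -0.001, 0.002], [0.01, -0.001, 0.002], [0.01, -0.001, 0.002], [0.01, -0.001, 0.002], [0.01, -0.001, 0.002], [0.01, -0.001, 0.002], [0.01, -0.001, 0.002]])

```text
t: 7.35
tool_pos: [0.4177, -0.0591, 0.2227]
orientation: [1.743, 2.315, 0.414]
force: [0.1, 0.1, -1.3]
opening: 0.0117
gripper_force: 30.0
```

Run:
```python
from h import *
s=robot.read_state(); print(s['t'],s['q'],s['tool_pos'],s['force'])
grab('wrist','w2');grab('scene','s2')
C=np.zeros((600,800,3),np.uint8)
C[:,:500]=cv2.resize(cv2.imread('pics/w2.png')[100:340,300:500],(500,600),interpolation=cv2.INTER_CUBIC)
C[:,500:]=cv2.resize(cv2.imread('pics/s2.png')[120:220,275:325],(300,600),interpolation=cv2.INTER_CUBIC)
cv2.imwrite('pics/c2.png',C)
```

```text
7.35 [-0.48213532 -0.76170483  2.23708923  0.24430759  1.407659   -0.77090149] [ 0.4176717  -0.05911236  0.22270253] [ 0.05336085  0.11482156 -1.2756514 ]
```

View pics/c2.png

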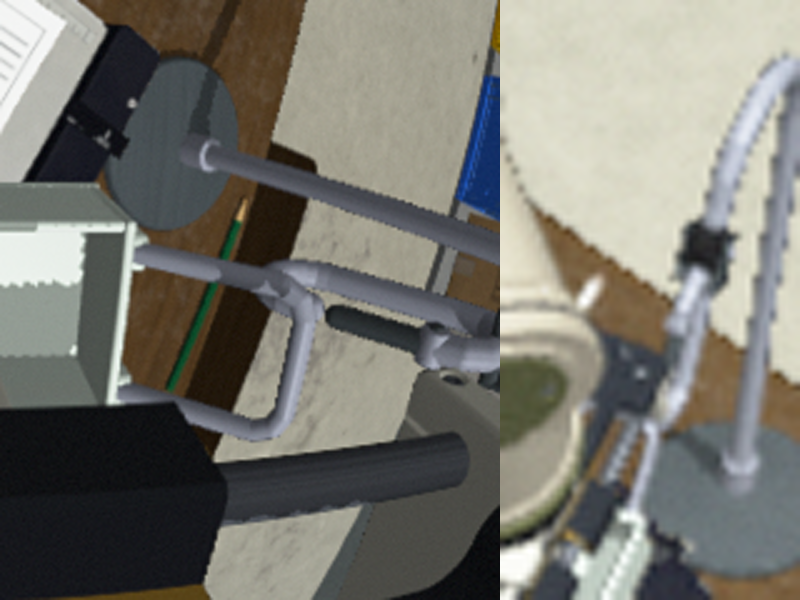

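The wrist crop shows the loop bar from (310,310) to (275,430). The hook's nose tip is at (318,303), the dark gate runs to its pivot at (432,348), and the back rod passes at (400,295). Next I'll fit all of these from the depth.

```bash
cat >> h.py <<'E'
def hookR():
    f=np.array([np.cos(HY),np.sin(HY),0]); u=np.array([0,0,1.]); c,s=np.cos(np.radians(70)),np.sin(np.radians(70))
    x=f*c+u*s; z=-f*s+u*c; return np.stack([x,np.cross(z,x),z],1)
E
python3 - <<'E'
from h import *
H=hookR()
for tag,cl in (('w2',wcloud),('s0',cloud),('t0',cloud),('s2',cloud)):
    P,im=cl(tag); Q=(P-HB)@H*1e3
    print(tag)
    for lo,hi in ((-30,-16),(-16,-6),(-6,4),(4,14),(14,24),(24,34),(34,44),(44,54),(54,64),(64,76),(76,95)):
        for n,zl,zh in (('front',5,45),('back',-35,5)):
            m=(Q[...,0]>=lo)&(Q[...,0]<hi)&(abs(Q[...,1])<25)&(Q[...,2]>zl)&(Q[...,2]<zh); q=Q[m]
            if len(q)>3: print(lo,hi,n,len(q),'y',np.percentile(q[:,1],[3,50,97]).round(1),'z',np.percentile(q[:,2],[3,50,97]).round(1),im[m].mean(0).round())
T=np.load('pics/w2.npz')['T']; print('cam in hook frame',(T[:3,3]-HB)@H)
E
```

```text
w2
-16 -6 front 28 y [-7.1 -4.7 -2.4] z [11.2 16.2 18.1] [73. 75. 82.]
-16 -6 back 86 y [-4.5  0.6  2. ] z [-15.5  -9.2   1.2] [112. 115. 125.]
-6 4 front 40 y [-7.4 -4.7 -2.6] z [16.5 18.4 19.8] [ 97. 100. 108.]
-6 4 back 130 y [-7.2 -1.8  1.6] z [-19.  -14.5 -11.5] [117. 120. 129.]
4 14 front 50 y [-5.  -1.6  1.2] z [14.  16.6 19. ] [102. 105. 111.]
4 14 back 118 y [-7.  -1.9  1.7] z [-18.8 -15.1 -13.3] [ 99. 102. 111.]
14 24 front 123 y [-6.1 -1.9  0.7] z [14.8 17.9 20. ] [44. 48. 49.]
14 24 back 123 y [-7.2 -1.7  1.7] z [-18.9 -15.2 -13.3] [ 99. 102. 111.]
24 34 front 135 y [-6.5 -2.1  0.8] z [14.6 18.  19.9] [48. 52. 53.]
24 34 back 133 y [-7.2 -1.7  1.8] z [-18.6 -15.1 -13.3] [ 99. 101. 110.]
34 44 front 137 y [-6.7 -2.   1. ] z [14.9 18.2 19.9] [46. 50. 51.]
34 44 back 132 y [-7.2 -1.8  1.5] z [-19.3 -15.1 -12.6] [ 97. 100. 109.]
44 54 front 216 y [-8.  -1.5  3.1] z [13.7 19.3 21.2] [ 96.  99. 108.]
44 54 back 130 y [-6.9 -1.9  1.6] z [-18.8 -14.9 -13. ] [ 92.  94. 104.]
54 64 front 175 y [-6.9 -1.3  1.9] z [12.7 17.8 20.6] [112. 115. 125.]
54 64 back 133 y [-6.9 -1.2  1.8] z 
[... 3107 characters left out ...]
99. 100.]
34 44 back 10 y [-5.2 -2.8  0.6] z [-20.7 -15.6 -11.8] [158. 162. 175.]
44 54 front 16 y [-7.  -2.4  5.3] z [12.9 17.5 19.9] [156. 159. 167.]
44 54 back 4 y [-3.8 -2.2 -0.8] z [-16.7 -15.9 -14.7] [158. 163. 175.]
54 64 front 12 y [-5.  -0.9  8.8] z [ 6.9 16.1 20.2] [181. 185. 194.]
54 64 back 4 y [-12.1 -11.6  -7.7] z [-9.8 -1.2  4.6] [129. 130. 128.]
64 76 front 18 y [-12.6  -1.7   9.8] z [ 5.4  8.7 17.6] [166. 171. 176.]
64 76 back 18 y [-12.7  -3.3   8.3] z [-8.3  2.1  4.9] [110. 116. 123.]
76 95 front 35 y [-11.9  -2.3  10.4] z [ 5.3  8.  13.7] [54. 56. 57.]
76 95 back 24 y [-14.5  -8.1  11.2] z [-4.8  2.5  4.4] [78. 81. 82.]
cam in hook frame [0.06770073 0.08117295 0.2357441 ]
```

Run:
```python
from h import *
H=hookR(); P,im=wcloud('w2'); Q=(P-HB)@H*1e3
g=im.mean(-1)
m=(abs(Q[...,1]+2.7)<3)&(Q[...,2]>10)&(Q[...,2]<24)
for lo in range(-4,60,2):
    k=m&(Q[...,0]>=lo)&(Q[...,0]<lo+2)
    if k.any(): print(lo,k.sum(),g[k].mean().round(),np.percentile(Q[k][:,2],95).round(1),end=' | ')
s=robot.read_state(); Rt=R.from_rotvec(s['orientation']).as_matrix(); B=np.stack([Rt[:,1],Rt[:,0],-Rt[:,2]],1)
grip=s['tool_pos']-.019*Rt[:,2]; bar=grip+B@[.0968,0,.0009]
print('\npred bar in hook',((bar-HB)@H*1e3).round(1),'B in hook',(H.T@B).round(3).tolist())
W=(P-bar)@B*1e3  # bin axes about predicted bar
m=(abs(W[...,0])<12)&(abs(W[...,2])<10)&(abs(W[...,1])<26); w=W[m]; print(len(w),'bar x pct',np.percentile(w[:,0],[50,97]),'z',np.percentile(w[:,2],[50,97]))
for lo in range(-24,24,6):
    k=(w[:,1]>=lo)&(w[:,1]<lo+6)
    if k.any(): print(lo,k.sum(),np.percentile(w[k],95,0).round(1),np.median(w[k],0).round(1))
m=(W[...,0]>-38)&(W[...,0]<-8)&(abs(W[...,2]-W[...,0]*.839)<9)&(abs(W[...,1])<28); print('legs y',np.percentile(W[m][:,1],[1,2,98,99]))
```

```text
-4 8 105.0 19.5 | -2 6 107.0 20.2 | 0 3 107.0 19.5 | 6 1 112.0 16.8 | 8 16 146.0 19.0 | 10 9 141.0 17.9 | 12 14 39.0 18.8 | 14 18 43.0 19.6 | 16 22 49.0 20.3 | 18 22 46.0 19.0 | 20 21 46.0 19.2 | 22 22 43.0 19.9 | 24 20 46.0 19.3 | 26 18 46.0 19.1 | 28 21 48.0 19.8 | 30 21 46.0 20.1 | 32 22 45.0 19.9 | 34 22 45.0 19.7 | 36 22 46.0 19.5 | 38 21 44.0 19.6 | 40 24 45.0 19.8 | 42 20 46.0 19.7 | 44 19 65.0 20.3 | 46 20 99.0 21.3 | 48 20 134.0 20.8 | 50 19 126.0 20.5 | 52 21 111.0 20.9 | 54 20 112.0 21.6 | 56 21 112.0 20.6 | 58 23 128.0 20.5 | 
pred bar in hook [19.3 -1.1 66.9] B in hook [[0.648, -0.001, 0.761], [-0.007, 1.0, 0.006], [-0.761, -0.009, 0.648]]
847 bar x pct [-3.67845007  0.30600526] z [2.98351601 5.76257736]
-24 24 [ -5.3 -18.1   1.4] [ -8.4 -18.7  -1. ]
-18 155 [ -2.  -12.6   4.1] [ -6.5 -15.2   0. ]
-12 82 [-0.2 -6.5  5.8] [-2.8 -9.2  4.3]
-6 86 [ 0.2 -0.3  5.9] [-2.5 -2.7  4.5]
0 82 [0.6 5.6 5.6] [-2.5  3.2  4.3]
6 91 [ 0.4 11.8  5.8] [-2.6  8.9  4.5]
12 93 [ 0.2 17.6  5.8] [-2.8 15.3  4.4]
18 181 [-1.  23.7  4.2] [-5.7 21.4  1.4]
legs y [-19.54452617 -19.13370479  26.02218252  26.6877628 ]
```

Request:
play_rows(slide=[[-0.0025, 0.0137, 0.0117], [-0.0025, 0.0137, 0.0117], [-0.0025, 0.0137, 0.0117], [-0.0025, 0.0137, 0.0117], [-0.0025, 0.0137, 0.0117], [-0.0025, 0.0137, 0.0117], [-0.0025, 0.0137, 0.0117], [-0.0025, 0.0137, 0.0117]], twist=[[0, 0, 0], [0, 0, 0], [0, 0, 0], [0, 0, 0], [0, 0, 0], [0, 0, 0], [0, 0, 0], [0, 0, 0]])

```text
t: 8.25
tool_pos: [0.4531, -0.0542, 0.211]
orientation: [1.741, 2.313, 0.415]
force: [0.2, -0.2, -1.4]
opening: 0.0118
gripper_force: 30.0
```

```bash
cat >> h.py <<'E'
def bstate():
    H=hookR(); s=robot.read_state(); Rt=R.from_rotvec(s['orientation']).as_matrix(); B=np.stack([Rt[:,1],Rt[:,0],-Rt[:,2]],1)
    bar=s['tool_pos']-.019*Rt[:,2]+B@np.array([.0959,.0035,.0029])
    print('t',s['t'],'bar in hook',((bar-HB)@H*1e3).round(1),'force hook axes',(H.T@s['force']).round(2),'q',s['q'].round(3),'open',s['opening'].round(4))
    return bar,B,H
E
python3 - <<'E'
from h import *
bar,B,H=bstate(); grab('wrist','w3'); P,im=wcloud('w3'); Q=(P-HB)@H*1e3; W=(P-bar)@B*1e3
for lo in (14,24,34):
    m=(Q[...,0]>=lo)&(Q[...,0]<lo+10)&(abs(Q[...,1]+2)<10)&(Q[...,2]>10)&(Q[...,2]<22); print('gate y',np.percentile(Q[m][:,1],[3,50,97]).round(1),'z',np.percentile(Q[m][:,2],[50,95]).round(1))
m=(W[...,0]>-34)&(W[...,0]<-8)&(abs(W[...,2]-W[...,0]*.839)<9)&(abs(W[...,1])<28); print('legs y',np.percentile(W[m][:,1],[1,2,98,99]))
m=(abs(W[...,1])<14)&(abs(W[...,0])<6)&(abs(W[...,2])<6); print('bar',np.median(W[m],0))
C=cv2.resize(cv2.imread('pics/w3.png')[100:340,300:500],(500,600),interpolation=cv2.INTER_CUBIC); cv2.imwrite('pics/c3.png',C)
E
```

```text
Traceback (most recent call last):
  File "h.py", line 64, in bstate
    print('t',s['t'],'bar in hook',((bar-HB)@H*1e3).round(1),'force hook axes',(H.T@s['force']).round(2),'q',s['q'].round(3),'open',s['opening'].round(4))
                                                                                                                                    ^^^^^^^^^^^^^^^^^^
AttributeError: 'float' object has no attribute 'round'
```

```bash
sed -i "s/s\['opening'\].round(4)/round(s['opening'],4)/" h.py
python3 - <<'E'
from h import *
bar,B,H=bstate(); grab('wrist','w3'); P,im=wcloud('w3'); Q=(P-HB)@H*1e3; W=(P-bar)@B*1e3
for lo in (14,24,34):
    m=(Q[...,0]>=lo)&(Q[...,0]<lo+10)&(abs(Q[...,1]+2)<10)&(Q[...,2]>10)&(Q[...,2]<22); print('gate y',np.percentile(Q[m][:,1],[3,50,97]).round(1),'z',np.percentile(Q[m][:,2],[50,95]).round(1))
m=(W[...,0]>-34)&(W[...,0]<-8)&(abs(W[...,2]-W[...,0]*.839)<9)&(abs(W[...,1])<28); print('legs y',np.percentile(W[m][:,1],[1,2,98,99]))
m=(abs(W[...,1])<14)&(abs(W[...,0])<6)&(abs(W[...,2])<6); print('bar',np.median(W[m],0))
C=cv2.resize(cv2.imread('pics/w3.png')[100:340,300:500],(500,600),interpolation=cv2.INTER_CUBIC); cv2.imwrite('pics/c3.png',C)
E
```

```text
t 8.25 bar in hook [20.5 -1.6 31.7] force hook axes [-1.23 -0.27 -0.62] q [-0.42  -0.641  2.19   0.232  1.319 -0.728] open 0.0118
gate y [-4.3  0.4  2.6] z [16.9 18.5]
gate y [-4.4  0.   2.8] z [16.8 18.5]
gate y [-4.9  0.2  3.9] z [17.2 18.6]
legs y [-22.34230431 -21.89169671  22.73303337  23.11581555]
bar [-1.05574933  0.41516239  1.46353756]
```

View pics/c3.png

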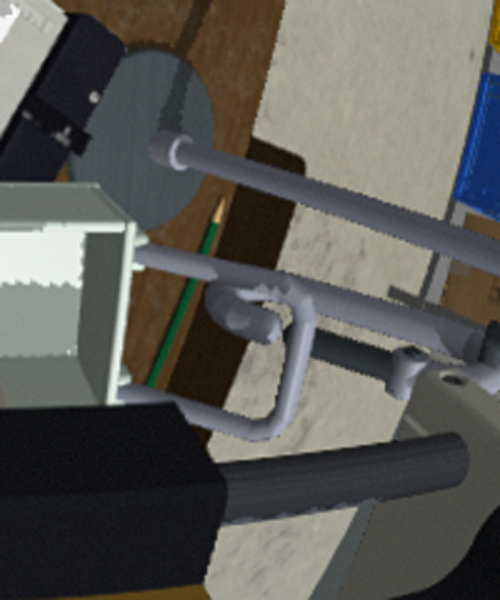

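The wrist crop shows the loop bar (300,350) just in front of the gate, above the nose tip (275,330), with the legs straddling the hook. It is aligned to within about 0.5 mm. Now push.

Request:
play_rows(slide=[[0, 0.0091, 0.0078], [0, 0.0091, 0.0078], [0, 0.0091, 0.0078], [0, 0.0091, 0.0078], [0, 0.0091, 0.0078], [0, 0.0091, 0.0078], [0, 0.0091, 0.0078], [0, 0.0091, 0.0078]], twist=[[0, 0, 0], [0, 0, 0], [0, 0, 0], [0, 0, 0], [0, 0, 0], [0, 0, 0], [0, 0, 0], [0, 0, 0]])

```text
t: 9.1
tool_pos: [0.4736, -0.0481, 0.2017]
orientation: [1.742, 2.315, 0.413]
force: [-5.2, -1.9, -4.1]
opening: 0.0115
gripper_force: 30.0
```

Request:
play_rows(slide=[[0, 0.0061, 0.0052], [0, 0.0061, 0.0052], [0, 0.0061, 0.0052], [0, 0.0061, 0.0052], [0, 0.0061, 0.0052], [0, 0.0061, 0.0052], [0, 0, 0], [0, 0, 0]], twist=[[0, 0, 0], [0, 0, 0], [0, 0, 0], [0, 0, 0], [0, 0, 0], [0, 0, 0], [0, 0, 0], [0, 0, 0]])

```text
t: 9.9
tool_pos: [0.4847, -0.045, 0.1981]
orientation: [1.742, 2.314, 0.413]
force: [-6.1, -2.2, -1.2]
opening: 0.0121
gripper_force: 30.0
```

```bash
python3 -c "
from h import *
bstate()"
```

```text
t 9.9 bar in hook [19.5 -1.7 -3.7] force hook axes [-3.35 -0.42  5.69] q [-0.361 -0.531  2.143  0.219  1.246 -0.682] open 0.0121
```

Request:
play_rows(slide=[[0, 0.0061, 0.0052], [0, 0.0061, 0.0052], [0, 0.0061, 0.0052], [0, 0.0061, 0.0052], [0, 0.0061, 0.0052], [0, 0, 0], [0, 0, 0], [0, 0, 0]], twist=[[0, 0, 0], [0, 0, 0], [0, 0, 0], [0, 0, 0], [0, 0, 0], [0, 0, 0], [0, 0, 0], [0, 0, 0]])

```text
t: 10.7
tool_pos: [0.494, -0.0426, 0.1952]
orientation: [1.741, 2.314, 0.414]
force: [-7.7, -1.7, 1.2]
opening: 0.0117
gripper_force: 30.0
```

```bash
python3 -c "
from h import *
bstate()"
```

```text
t 10.7 bar in hook [ 20.1  -2.  -13.7] force hook axes [-1.55  0.56  7.76] q [-0.346 -0.501  2.129  0.216  1.226 -0.67 ] open 0.0117
```

Request:
play_rows(slide=[[0, 0.0061, 0.0052], [0, 0.0061, 0.0052], [0, 0.0061, 0.0052], [0, 0, 0], [0, 0, 0], [0, 0, 0], [0, 0, 0], [0, 0, 0]], twist=[[0, 0, 0], [0, 0, 0], [0, 0, 0], [0, 0, 0], [0, 0, 0], [0, 0, 0], [0, 0, 0], [0, 0, 0]])

```text
t: 11.5
tool_pos: [0.4991, -0.041, 0.1926]
orientation: [1.742, 2.314, 0.413]
force: [-7.3, -2.1, -2.3]
opening: 0.0118
gripper_force: 30.0
```

```bash
python3 -c "
from h import *
bstate()"
```

```text
t 11.5 bar in hook [ 19.4  -1.9 -19.7] force hook axes [-4.77  0.01  6.36] q [-0.337 -0.483  2.121  0.214  1.215 -0.663] open 0.0118
```

Request:
play_rows(slide=[[0, 0.0061, 0.0052], [0, 0.0061, 0.0052], [0, 0.0061, 0.0052], [0, 0, 0], [0, 0, 0], [0, 0, 0], [0, 0, 0], [0, 0, 0]], twist=[[0, 0, 0], [0, 0, 0], [0, 0, 0], [0, 0, 0], [0, 0, 0], [0, 0, 0], [0, 0, 0], [0, 0, 0]])

```text
t: 12.3
tool_pos: [0.5051, -0.0393, 0.1912]
orientation: [1.741, 2.313, 0.415]
force: [-4.8, -0.1, -3.9]
opening: 0.0116
gripper_force: 30.0
```

Run:
```python
from h import *
bstate(); grab('wrist','w4')
C=cv2.resize(cv2.imread('pics/w4.png')[130:290,300:460],(600,600),interpolation=cv2.INTER_CUBIC); cv2.imwrite('pics/c4.png',C)
```

```text
t 12.3 bar in hook [ 20.4  -2.  -25.9] force hook axes [-5.22  1.31  3.03] q [-0.328 -0.465  2.111  0.213  1.204 -0.656] open 0.0116
```

View pics/c4.png

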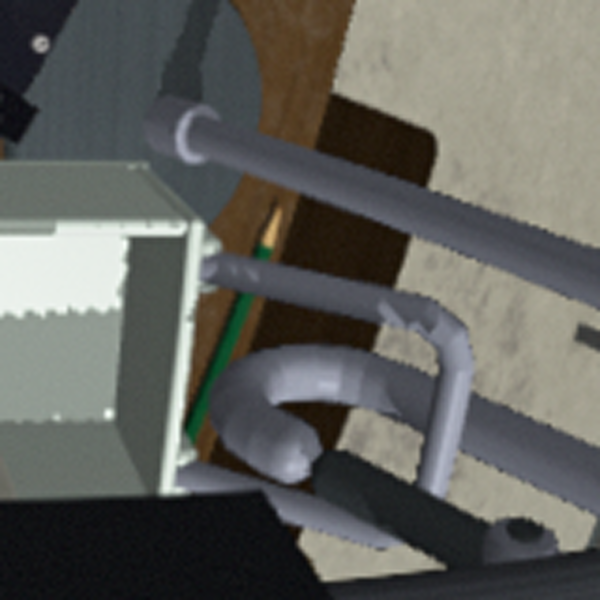

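The picture shows the bar (445,420) behind the dark gate (330,470)–(490,540), and the gate is shut against the nose (300,460). The force has dropped, so it has snapped in. Next I'll ease the hook back and draw the bar down into the bend.

Request:
play_rows(slide=[[0, -0.0084, -0.0071], [0, -0.0084, -0.0071], [0, -0.0084, -0.0071], [0, -0.0084, -0.0071], [0, -0.0084, -0.0071], [0, -0.0084, -0.0071], [0, -0.0084, -0.0071], [0, -0.0084, -0.0071]], twist=[[0, 0, 0], [0, 0, 0], [0, 0, 0], [0, 0, 0], [0, 0, 0], [0, 0, 0], [0, 0, 0], [0, 0, 0]])

```text
t: 13.15
tool_pos: [0.4852, -0.0451, 0.1989]
orientation: [1.74, 2.313, 0.415]
force: [0.9, -0.4, -2.7]
opening: 0.0117
gripper_force: 30.0
```

Request:
play_rows(slide=[[0, -0.0081, 0.0095], [0, -0.0081, 0.0095], [0, -0.0081, 0.0095], [0, -0.0081, 0.0095], [0, -0.0081, 0.0095], [0, -0.0081, 0.0095], [0, -0.0081, 0.0095], [0, 0, 0]], twist=[[0, 0, 0], [0, 0, 0], [0, 0, 0], [0, 0, 0], [0, 0, 0], [0, 0, 0], [0, 0, 0], [0, 0, 0]])

```text
t: 13.95
tool_pos: [0.4777, -0.0471, 0.1775]
orientation: [1.741, 2.314, 0.414]
force: [0.4, 0.4, -1.2]
opening: 0.0119
gripper_force: 30.0
```

Run:
```python
from h import *
bar,B,H=bstate(); grab('wrist','w5'); x=fitk()[0]
# rotate about bar to pitch 33, bar at nominal bend
for p in (30,33):
    B1=frame(HY,np.radians(p)); b1=HB+H@np.array([-.0065,-.0013,-.002]); t=b1-B1@np.array([.0959,.0035,.0029+.019])
    print(p,ik(x,np.hypot(*t[:2]),t[2],np.radians(p)).round(3))
rows(t,toolR(B1,1),8)
```

```text
t 13.95 bar in hook [-2.3 -1.7 -3.9] force hook axes [-0.93  0.26 -0.86] q [-0.373 -0.543  2.189  0.226  1.215 -0.703] open 0.0119
30 [-0.756  2.393  0.98 ]
33 [-0.808  2.446  0.927]
t 14.0 total mm [ 10.   3. -20.] deg 12.5 per row 2.8 1.57
[0.0, 0.001, 0.011] [-0.026, 0.001, -0.001]
[0.0, 0.001, 0.011] [-0.026, 0.001, -0.001]
[0.0, 0.001, 0.011] [-0.026, 0.001, -0.001]
[0.0, 0.0, 0.011] [-0.026, 0.001, -0.001]
[0.0, 0.0, 0.011] [-0.026, 0.001, -0.001]
[0.0, -0.0, 0.011] [-0.026, 0.001, -0.001]
[0.0, -0.001, 0.011] [-0.026, 0.001, -0.001]
[0.0, -0.001, 0.011] [-0.026, 0.001, -0.001]
```

Request:
play_rows(slide=[[0, 0.001, 0.011], [0, 0.001, 0.011], [0, 0.001, 0.011], [0, 0, 0.011], [0, 0, 0.011], [0, 0, 0.011], [0, -0.001, 0.011], [0, -0.001, 0.011]], twist=[[-0.026, 0.001, -0.001], [-0.026, 0.001, -0.001], [-0.026, 0.001, -0.001], [-0.026, 0.001, -0.001], [-0.026, 0.001, -0.001], [-0.026, 0.001, -0.001], [-0.026, 0.001, -0.001], [-0.026, 0.001, -0.001]])

```text
t: 14.8
tool_pos: [0.4875, -0.0446, 0.1582]
orientation: [1.626, 2.184, 0.649]
force: [-0.5, 0.7, -1.5]
opening: 0.0116
gripper_force: 30.0
```

Request:
play_rows(slide=[[0, 0, 0], [0, 0, 0], [0, 0, 0], [0, 0, 0], [0, 0, 0], [0, 0, 0], [0, 0, 0], [0, 0, 0]], twist=[[0, 0, 0], [0, 0, 0], [0, 0, 0], [0, 0, 0], [0, 0, 0], [0, 0, 0], [0, 0, 0], [0, 0, 0]])

```text
t: 15.6
tool_pos: [0.4876, -0.0444, 0.1584]
orientation: [1.627, 2.186, 0.647]
force: [-0.6, 0.3, -1.9]
opening: 0.0119
gripper_force: 30.0
```

Run:
```python
from h import *
bstate(); grab('wrist','w6'); grab('scene','s6')
C=np.zeros((600,800,3),np.uint8)
C[:,:500]=cv2.resize(cv2.imread('pics/w6.png')[130:322,300:460],(500,600),interpolation=cv2.INTER_CUBIC)
C[:,500:]=cv2.resize(cv2.imread('pics/s6.png')[120:220,275:325],(300,600),interpolation=cv2.INTER_CUBIC)
cv2.imwrite('pics/c6.png',C)
```

```text
t 15.6 bar in hook [-5.9 -1.2 -1.5] force hook axes [-1.98  0.45 -0.22] q [-0.508 -0.702  2.388  0.459  1.078 -0.941] open 0.0119
```

View pics/c6.png

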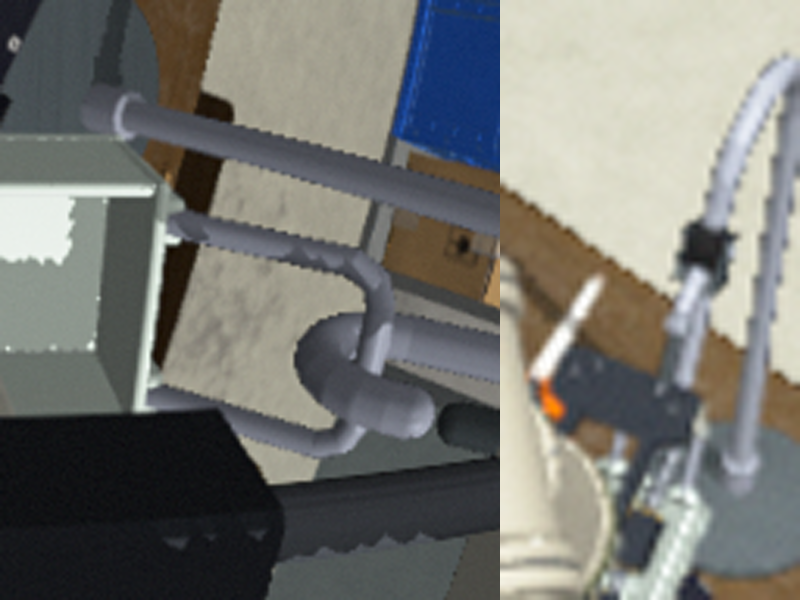

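The bar (375,350) lies in the bend below the shut gate (450,425), and its legs straddle the nose (410,415). Next I'll tip a little further, settle the bar, and release.

Request:
play_rows(slide=[[0, 0, 0.0085], [0, 0, 0.0085], [0, 0, 0.0085], [0, 0, 0.0085], [0, 0, 0], [0, 0, 0], [0, 0, 0], [0, 0, 0]], twist=[[-0.017, 0, 0], [-0.017, 0, 0], [-0.017, 0, 0], [-0.017, 0, 0], [0, 0, 0], [0, 0, 0], [0, 0, 0], [0, 0, 0]])

```text
t: 16.5
tool_pos: [0.4922, -0.0431, 0.1515]
orientation: [1.591, 2.138, 0.716]
force: [0.1, 0.1, -0.9]
opening: 0.012
gripper_force: 30.0
```

```bash
python3 -c "
from h import *
bstate()"
```

```text
t 16.5 bar in hook [-8.2 -1.3 -1.9] force hook axes [-0.84  0.1  -0.4 ] q [-0.55  -0.74   2.45   0.548  1.038 -1.03 ] open 0.012
```

Seated, with the load coming off. Release.

Request:
play_rows(slide=[[0, 0, 0], [0, 0, 0], [0, 0, 0], [0, 0, 0], [0, 0, 0], [0, 0, 0], [0, 0, 0], [0, 0, 0]], twist=[[0, 0, 0], [0, 0, 0], [0, 0, 0], [0, 0, 0], [0, 0, 0], [0, 0, 0], [0, 0, 0], [0, 0, 0]], fingers=-1)

```text
t: 17.3
tool_pos: [0.4922, -0.0431, 0.1515]
orientation: [1.591, 2.138, 0.716]
force: [-0.4, 0.6, -0.3]
opening: 0.0715
gripper_force: 0.0
```

Run:
```python
from h import *
bstate(); grab('wrist','w7'); grab('scene','s7')
C=np.zeros((600,800,3),np.uint8)
C[:,:500]=cv2.resize(cv2.imread('pics/w7.png')[100:340,260:460],(500,600),interpolation=cv2.INTER_CUBIC)
C[:,500:]=cv2.resize(cv2.imread('pics/s7.png')[120:220,275:325],(300,600),interpolation=cv2.INTER_CUBIC)
cv2.imwrite('pics/c7.png',C)
```

```text
t 17.3 bar in hook [-8.1 -1.3 -1.9] force hook axes [-0.36  0.65  0.11] q [-0.55  -0.74   2.45   0.549  1.038 -1.03 ] open 0.0715
```

View pics/c7.png

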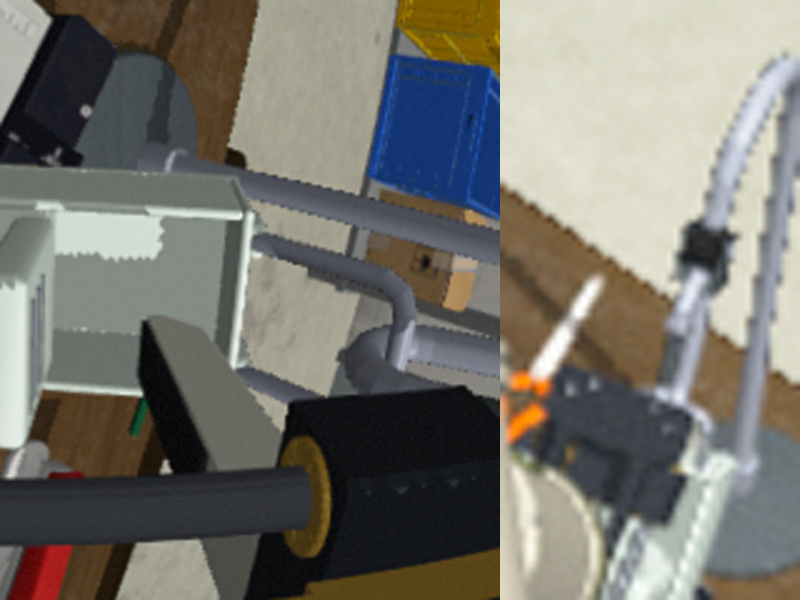

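The bin has swung down and hangs from the bend, at (390,345) in the wrist view. The open fingers are clear of the plate at (25,330). Now plan the retreat.

Run:
```python
from h import *
s=robot.read_state(); x=fitk()[0]; R0=R.from_rotvec(s['orientation']).as_matrix(); t=s['tool_pos']; f=np.array([np.cos(HY),np.sin(HY),0]);u=np.array([0,0,1.])
for n,d,p in (('now',0*u,37),('z30',-.03*R0[:,2],37),('z30r',-.03*R0[:,2],30),('z60',-.06*R0[:,2],30),('up40',.04*u,37),('up60p30',.06*u-.01*f,30),('z50p25',-.06*R0[:,2]-.03*f,20)):
    a=t+d; print(n,a.round(3),ik(x,np.hypot(*a[:2]),a[2],np.radians(p)).round(3))
P,im=wcloud('w7'); Q=(P-t)@R0*1e3
m=(abs(Q[...,0])<24)&(Q[...,1]>-46)&(Q[...,1]<46)&(Q[...,2]>-40)&(Q[...,2]<60)&(im.min(-1)>90); q=Q[m]; print('white near tcp in tool',len(q),np.percentile(q,[2,50,98],axis=0).round(0))
```

```text
now [ 0.492 -0.043  0.151] [-0.878  2.52   0.853]
z30 [ 0.475 -0.048  0.175] [-0.989  2.528  0.957]
z30r [ 0.475 -0.048  0.175] [-0.807  2.395  1.03 ]
z60 [ 0.458 -0.053  0.199] [-0.893  2.395  1.116]
up40 [ 0.492 -0.043  0.191] [-0.909  2.463  0.942]
up60p30 [ 0.483 -0.046  0.211] [-0.792  2.322  1.087]
z50p25 [ 0.429 -0.062  0.199] [-0.758  2.275  1.276]
white near tcp in tool 5001 [[-23. -44. -37.]
 [  3.   3.  -2.]
 [ 23.  45.  60.]]
```

Request:
play_rows(slide=[[0, 0, -0.02], [0, 0, -0.02], [0, 0, -0.02], [0, 0, -0.02], [0, 0, -0.02], [0, 0, -0.02], [0, 0, -0.02], [0, 0, -0.02]], twist=[[0, 0, 0], [0, 0, 0], [0.01, 0, 0], [0.02, 0, 0], [0.03, 0, 0], [0.03, 0, 0], [0.03, 0, 0], [0.03, 0, 0]])

```text
t: 18.2
tool_pos: [0.4704, -0.0499, 0.1852]
orientation: [1.67, 2.243, 0.557]
force: [-0.2, 0.5, 0.0]
opening: 0.0928
gripper_force: 0.0
```

Run:
```python
from h import *
bstate(); s=robot.read_state(); x=fitk()[0]; t=s['tool_pos']; print(t,s['force'])
g=np.array([.36,-.10,.26]); print(ik(x,np.hypot(*g[:2]),g[2],np.radians(5)))
rows(g,toolR(frame(HY,np.radians(5)),1),16)
```

```text
t 18.2 bar in hook [ 9.3 -1.6 17. ] force hook axes [0.   0.55 0.  ] q [-0.484 -0.7    2.307  0.36   1.195 -0.85 ] open 0.0928
[ 0.47039401 -0.04991711  0.18524962] [-0.15677876  0.52731314  0.0007821 ]
[-0.62711997  2.05270031  1.62874585]
t 18.2 total mm [-110.  -50.   75.] deg 23.0 per row 8.9 1.43
[-0.004, -0.018, -0.031] [0.024, -0.0, 0.0]
[-0.004, -0.019, -0.03] [0.024, -0.0, 0.0]
[-0.004, -0.019, -0.03] [0.024, -0.0, 0.0]
[-0.004, -0.02, -0.029] [0.024, -0.0, 0.0]
[-0.004, -0.021, -0.029] [0.024, -0.0, 0.0]
[-0.004, -0.021, -0.028] [0.024, -0.0, 0.0]
[-0.004, -0.022, -0.028] [0.024, -0.0, 0.0]
[-0.004, -0.023, -0.027] [0.024, -0.0, 0.0]
[-0.004, -0.023, -0.026] [0.024, -0.0, 0.0]
[-0.004, -0.024, -0.026] [0.024, -0.0, 0.0]
[-0.004, -0.025, -0.025] [0.024, -0.0, 0.0]
[-0.004, -0.025, -0.025] [0.024, -0.0, 0.0]
[-0.004, -0.026, -0.024] [0.024, -0.0, 0.0]
[-0.004, -0.027, -0.023] [0.024, -0.0, 0.0]
[-0.004, -0.027, -0.023] [0.024, -0.0, 0.0]
[-0.004, -0.028, -0.022] [0.024, -0.0, 0.0]
```

Request:
play_rows(slide=[[-0.004, -0.018, -0.031], [-0.004, -0.019, -0.03], [-0.004, -0.019, -0.03], [-0.004, -0.02, -0.029], [-0.004, -0.021, -0.029], [-0.004, -0.021, -0.028], [-0.004, -0.022, -0.028], [-0.004, -0.023, -0.027]], twist=[[0.024, 0, 0], [0.024, 0, 0], [0.024, 0, 0], [0.024, 0, 0], [0.024, 0, 0], [0.024, 0, 0], [0.024, 0, 0], [0.024, 0, 0]])

```text
t: 19.0
tool_pos: [0.4145, -0.0749, 0.2224]
orientation: [1.762, 2.367, 0.341]
force: [-0.3, 0.5, -0.0]
opening: 0.0928
gripper_force: 0.0
```

Request:
play_rows(slide=[[-0.004, -0.023, -0.026], [-0.004, -0.024, -0.026], [-0.004, -0.025, -0.025], [-0.004, -0.025, -0.025], [-0.004, -0.026, -0.024], [-0.004, -0.027, -0.023], [-0.004, -0.027, -0.023], [-0.004, -0.028, -0.022]], twist=[[0.024, 0, 0], [0.024, 0, 0], [0.024, 0, 0], [0.024, 0, 0], [0.024, 0, 0], [0.024, 0, 0], [0.024, 0, 0], [0.024, 0, 0]])

```text
t: 19.8
tool_pos: [0.3592, -0.0997, 0.2596]
orientation: [1.844, 2.478, 0.106]
force: [-0.1, -0.3, -0.8]
opening: 0.0929
gripper_force: 0.0
```

Request:
play_rows(slide=[[0, 0, 0], [0, 0, 0], [0, 0, 0], [0, 0, 0], [0, 0, 0], [0, 0, 0], [0, 0, 0], [0, 0, 0]], twist=[[0, 0, 0], [0, 0, 0], [0, 0, 0], [0, 0, 0], [0, 0, 0], [0, 0, 0], [0, 0, 0], [0, 0, 0]])

```text
t: 20.6
tool_pos: [0.3598, -0.0994, 0.2592]
orientation: [1.844, 2.477, 0.108]
force: [-0.2, -0.6, 0.4]
opening: 0.0934
gripper_force: 0.0
```

Request:
play_rows(slide=[[0, 0, 0], [0, 0, 0], [0, 0, 0], [0, 0, 0], [0, 0, 0], [0, 0, 0], [0, 0, 0], [0, 0, 0]], twist=[[0, 0, 0], [0, 0, 0], [0, 0, 0], [0, 0, 0], [0, 0, 0], [0, 0, 0], [0, 0, 0], [0, 0, 0]])

```text
t: 21.4
tool_pos: [0.3598, -0.0994, 0.2592]
orientation: [1.844, 2.477, 0.108]
force: [0.2, 0.4, 1.4]
opening: 0.093
gripper_force: 0.0
```

Run:
```python
from h import *
s=robot.read_state(); print(s['t'],s['tool_pos'],s['force'])
grab('wrist','w8'); grab('scene','s8'); a=np.load('pics/s8.npz')['d']; grab('scene','s9'); b=np.load('pics/s9.npz')['d']; print('moving px',(abs(a-b)>.01).sum())
C=np.zeros((600,800,3),np.uint8)
C[:,:450]=cv2.resize(cv2.imread('pics/w8.png')[60:340,250:460],(450,600),interpolation=cv2.INTER_CUBIC)
C[:,450:]=cv2.resize(cv2.imread('pics/s9.png')[120:240,265:335],(350,600),interpolation=cv2.INTER_CUBIC)
cv2.imwrite('pics/c8.png',C)
```

```text
21.4 [ 0.35980922 -0.09943363  0.25923669] [0.22097527 0.4378297  1.37739259]
moving px 40462
```

View pics/c8.png

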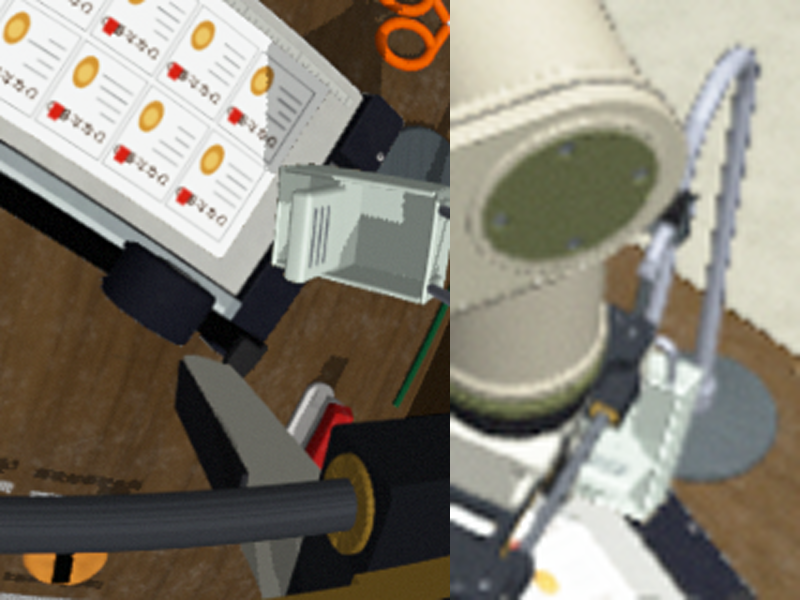

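The bin (360,235) hangs free on the hook, and the gripper is well clear. I'll let any swing die down, then check.

Request:
play_rows(slide=[[0, 0, 0], [0, 0, 0], [0, 0, 0], [0, 0, 0], [0, 0, 0], [0, 0, 0], [0, 0, 0], [0, 0, 0]], twist=[[0, 0, 0], [0, 0, 0], [0, 0, 0], [0, 0, 0], [0, 0, 0], [0, 0, 0], [0, 0, 0], [0, 0, 0]])

```text
t: 22.35
tool_pos: [0.3598, -0.0994, 0.2592]
orientation: [1.844, 2.477, 0.108]
force: [0.0, 0.1, 0.4]
opening: 0.0934
gripper_force: 0.0
```

Request:
play_rows(slide=[[0, 0, 0], [0, 0, 0], [0, 0, 0], [0, 0, 0], [0, 0, 0], [0, 0, 0], [0, 0, 0], [0, 0, 0]], twist=[[0, 0, 0], [0, 0, 0], [0, 0, 0], [0, 0, 0], [0, 0, 0], [0, 0, 0], [0, 0, 0], [0, 0, 0]])

```text
t: 23.15
tool_pos: [0.3598, -0.0994, 0.2592]
orientation: [1.844, 2.477, 0.108]
force: [0.4, -0.8, -0.0]
opening: 0.0932
gripper_force: 0.0
```

Run:
```python
from h import *
def cen(tag):
    P,im=wcloud(tag); m=(P[...,0]>.42)&(P[...,0]<.62)&(abs(P[...,1]+.03)<.07)&(P[...,2]>.09)&(P[...,2]<.23)&(im.min(-1)>120); return np.median(P[m],0).round(4),m.sum()
print(cen('w8'))
for i in range(4): grab('wrist',f'x{i}'); print(cen(f'x{i}'))
A=cv2.imread('pics/x0.png').astype(int);Bm=cv2.imread('pics/w8.png').astype(int); print('diff px',(abs(A-Bm).max(-1)>40).sum())
print(robot.close_job())
```

```text
(array([ 0.5313, -0.0246,  0.1472]), np.int64(2673))
(array([ 0.5429, -0.0227,  0.1448]), np.int64(2605))
(array([ 0.5383, -0.0233,  0.1458]), np.int64(2635))
(array([ 0.535 , -0.024 ,  0.1462]), np.int64(2669))
(array([ 0.5334, -0.0242,  0.1461]), np.int64(2681))
diff px 2022
the job is handed in; nothing more can be done
None
```

The empty bin hangs by its loop on the snap hook, with the gate shut behind it and the robot clear. The job is handed in at about 23 s; the bin was still swinging by roughly 1 cm then, and I took no fresh look at the two full bins or the loose items.

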